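Load the UV cabinet by feel

ROBOT

A 6-joint arm with a two-finger parallel gripper is mounted at the origin on the work surface. World frame = base frame: x ahead of the robot, y to its left, z up, the work surface at z = 0. Lengths are in m, angles in rad, forces in N, time in s.
With the tool pointing down it reaches from about 0.25 to 0.775 m from the base axis. Payload 4 kg.
Tool frame: the origin (TCP) lies midway between the tips of the shut fingers; the grasp point (between the pads) lies 19 mm behind it; z points along the fingers, y is the line along which they close (so a half turn about z gives the same grasp; the last joint's range is limited). The gripper opens to 94 mm and grips with 3 to 60 N. Pads are 16 mm wide; open, the fingers measure 119 mm over their backs; the gripper's body (75 mm by 177 mm) begins 78 mm behind the grasp point.
Start: joints at [1.198, 0.087, 1.371, -0, 1.684, -0.103], TCP at [0.147, 0.53, 0.179] pointing down, gripper open.
Joint ranges: [-3.1, 3.1], [-0.76, 2.03], [0.27, 2.55], [-1.08, 4.22], [0.17, 2.65], [-2.57, 2.57]. Speed limits (rad/s): [2.79, 2.79, 3.14, 3.14, 3.14, 3.14].

INTERFACE

Orientations are given as a unit quaternion [x, y, z, w].
In Python, from cell import bot gives the robot as it stands. Calls block until the motion is done:
- bot.movep(position, orientation): joint-space move of the TCP to a pose.
- bot.movel(position, rotation=None, v=0.15): straight line of the TCP; rotation=None keeps the orientation; v is the mean speed in m/s.
- bot.move_j(angles): joint-space move.
- bot.move_gripper(opening): finger opening in m; the grip force is fixed at half the most; returns when the fingers have stopped.
- bot.hold(seconds).
- bot.inverse_kinematics(position, orientation): joint angles nearest the present ones, or None.
- bot.get_image(name): name is "scene" or "top" or "wrist"; returns a dict with "pixels" (480x640x3 uint8, blue, green, red), "mtx" (3x3 intrinsics, pixels), "origin" and "attitude" of the camera in the world. Camera axes: x right, y down, z forward; pixel columns grow to the right and rows downward; lengths in m; the calibration is good to about 2 mm. The wrist camera is an equidistant fisheye: a pixel r from the principal point sees the ray r / f radians off the axis. A picture is of the moment at which its call begins. There is no depth.
A pose or a line that the arm cannot do raises bot.Unreachable and nothing moves.
- bot.finish_job(): hands the job in; it is judged then, once.
Readings, each from a call of its own:
- bot.get_t(): time.
- bot.get_qpos(): joint angles.
- bot.get_joint_velocities(): joint speeds.
- bot.get_joint_efforts(): joint torques, N m.
- bot.get_tool_pos(): TCP position.
- bot.get_ee_rot(): TCP orientation.
- bot.get_force(): force on the tool from outside, world axes, zero at the start.
- bot.get_torque(): the same for the moment, N m.
- bot.get_width(): finger opening in m.
- bot.get_gripper_force(): force on a finger pad.
Only numpy, scipy, OpenCV 4.12 (cv2) and the standard library are available. Lean on these libraries where they do the work, as an engineer would, in place of code of your own. Each camera call takes 0.05 s, during which the arm holds its last target. There are 200 camera calls.

TASK

Slide the orange tray along its channel into the ultraviolet cabinet until you feel its nose meet the stiff bumper hidden inside, then ease it on by about another centimetre so that the bumper is set, no further (past 2 cm it is overrun), and let go, leaving the tray there. Leave the white tray where it lies.

Things in the scene. Friction and masses are not known exactly. Their poses are not given: they have to be found in the camera images.
- cabinet: Low white UV cabinet, 260 (x) x 180 (y) x 72 mm high, black rocker on its roof; fixed. Origin: middle of its underside; +x is the way the tray slides in, z up. Open mouth at x = -130 mm. In front, one piece with it, an apron with a 4 mm floor reaches to x = -390 mm between aluminium rails 20 mm high, 116 mm apart about y = 0; this channel runs straight on inside.
- orange_tray: Loose tray, 0.2 kg, 260 (x) x 110 (y) x 24 mm, on the 4 mm channel floor, x along the cabinet's x, nose (x = +130) just inside the mouth. Origin: middle of its underside. Upright grip fin at the rear, x = -130 to -118, 40 wide, top 60 mm over the underside: pinch it or push its outer face; it stays 60 mm outside the mouth. Slides at 1 to 2 N if not pressed down; 50 to 140 mm to go to the bumper.
- bumper (a joint): Travel (m) of the rubber bumper hidden under the opaque rear roof, sliding along the cabinet's x: 0 untouched, grows as the tray's nose pushes it. Its untouched place is unknown and differs each time by up to 70 mm. It yields only to about 8 N (plus the tray's sliding force), has no spring and stays where it is left; mechanical end at 0.040.
- white_tray: Bystander: loose white plastic lower impression tray, a horseshoe about 67 mm wide and 14 mm high with a short handle, 100 mm long overall, lying on the cart top off the outer end of the apron. Origin: centre of the horseshoe's arc, on its underside.

How it is judged:
At the end, for the whole second after the job is handed in: The bumper has been pushed in by 2 to 20 mm and no more, the orange tray lies flat and at rest in the channel with its nose at least 70 mm inside the mouth (its origin beyond x = -190 mm in the cabinet's frame), and the white tray is within 30 mm of where it lay (value of joint bumper between 0.002 and 0.02 m and x of orange_tray in the frame of cabinet above -0.19 m and angle between orange_tray's own z axis and vertical below 0.1 rad and linear speed of orange_tray below 0.01 m/s and distance of white_tray from where it was at the start of the episode below 0.03 m); the robot touches nothing.
It fails at once if the bumper is overrun (pushed in by more than 22 mm) (value of joint bumper above 0.022 m).
It fails at once if the white tray is disturbed (moved by more than 30 mm) (distance of white_tray from where it was at the start of the episode above 0.03 m).
It also fails if it takes over 38 s, if anything falls off the work surface, if the arm or the gripper's body presses on something with over 40 N, if the wrist force passes 120 N, or if a joint passes its speed limit or range.

## Working session

There is one attempt and no reset: what is moved stays moved. The work goes in short steps, each a Python script; the robot and the scene stay as the last script left them, time stands still between calls to the robot, and variables do not carry over. Pictures are saved under pics/ and viewed, at most 10 in all, crops included, and the job is handed in when it is done.

```bash
mkdir -p pics; ls; python3 - <<'E'
from cell import bot
import cv2
for n in("scene","top"):
    d=bot.get_image(n); cv2.imwrite(f"pics/{n}1.png",d["pixels"]); print(n,d["mtx"],d["origin"],d["attitude"])
print(bot.get_t(),bot.get_ee_rot(),bot.get_force())
E
```

```text
pics
scene [[615.20210824   0.         323.94643703]
 [  0.         615.20210824 243.63952001]
 [  0.           0.           1.        ]] [1.12456947 0.5046086  0.80528968] [ 0.35073071  0.84768767 -0.37015017 -0.14629572]
top [[595.34635146   0.         323.77102995]
 [  0.         595.34635146 246.33892136]
 [  0.           0.           1.        ]] [ 0.36920663 -0.04314871  1.28749707] [ 0.70917088 -0.69984514  0.05994365 -0.06082924]
0.1 [ 1.34484143e-01  9.90915247e-01 -9.66690130e-04 -2.32512020e-04] [-0.19910052  0.23818634  0.03743648]
```

View pics/top1.png

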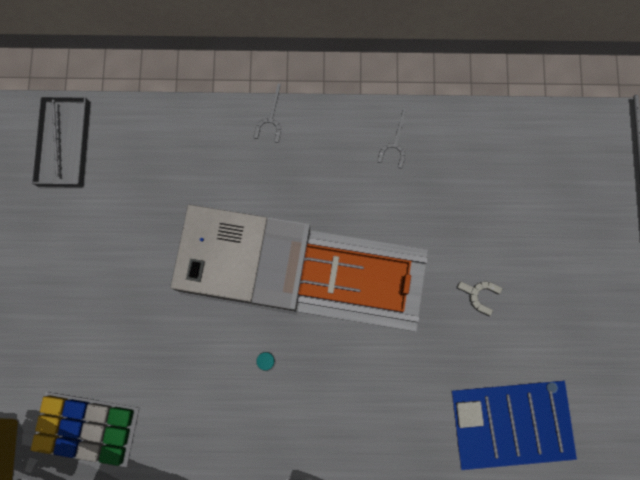

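View pics/scene1.png

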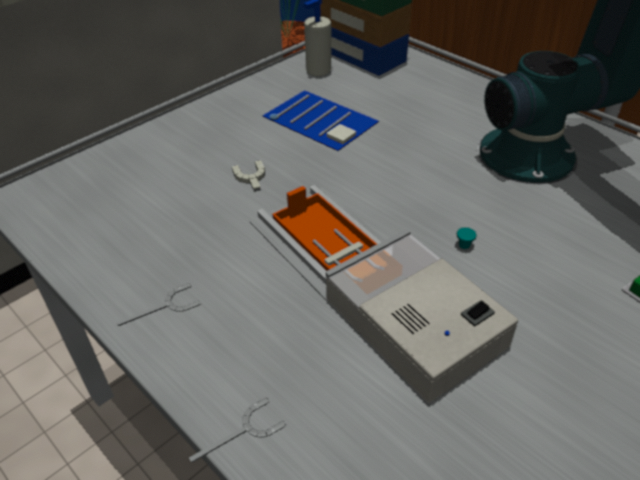

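The top view shows the cabinet roof with corners (189,206), (172,290) and mouth edge (309,222)–(297,309). The outer end of the apron is at (427,250)–(417,329), the fin is around (406,284), and the white tray's handle tip is at (458,287). The scene view agrees.

```bash
cat > h.py <<'E'
import numpy as np
from scipy.spatial.transform import Rotation as R
from scipy.optimize import least_squares
def px2w(d,p,z):
    r=R.from_quat(d["attitude"]).apply(np.linalg.solve(d["mtx"],[p[0],p[1],1])); o=np.array(d["origin"])
    return o+r*(z-o[2])/r[2]
def proj(d,P):
    c=R.from_quat(d["attitude"]).inv().apply(np.array(P)-d["origin"])@d["mtx"].T
    return c[:,:2]/c[:,2:]
E
python3 - <<'E'
from cell import bot
import cv2
from h import *
d=bot.get_image("top")
loc=np.array([[130,90,72],[130,-90,72],[-130,90,72],[-130,-90,72],[-390,60,20],[-390,-60,20]])/1e3
px=np.array([[189,206],[172,290],[309,222],[297,309],[427,250],[417,329]])
W=np.array([px2w(d,p,l[2]) for p,l in zip(px,loc)]);print(W.round(3))
best=None
for s in(1,-1):
    L=loc*[1,s,1]
    f=lambda v:(W[:,:2]-(R.from_euler('z',v[2]).apply(L)[:,:2]+v[:2])).ravel()
    for a in(0,1.57,3.14,-1.57):
        q=least_squares(f,[.4,.1,a])
        if best is None or q.cost<best[0]: best=(q.cost,s,q.x,f(q.x))
print(best)
print("fin",px2w(d,(406,276),.064),px2w(d,(411,285),.05),"white",px2w(d,(458,287),.01))
x,y,a=best[2];np.save("cab.npy",best[2])
F=R.from_euler('z',a)
for p in ((406,276),(404,284),(410,285)):
    print(F.inv().apply(px2w(d,p,.064)-[x,y,0]))
print("white local",F.inv().apply(px2w(d,(458,287),.01)-[x,y,0]))
# zoomed overlay
im=d["pixels"][200:340,300:520]; cv2.imwrite("pics/z.png",cv2.resize(im,None,fx=3.5,fy=3.5,interpolation=cv2.INTER_CUBIC))
E
```

```text
[[ 0.661  0.243  0.072]
 [ 0.484  0.269  0.072]
 [ 0.63  -0.009  0.072]
 [ 0.449  0.013  0.072]
 [ 0.583 -0.263  0.02 ]
 [ 0.414 -0.239  0.02 ]]
(np.float64(0.0006956482304496364), -1, array([0.5555428 , 0.13103145, 1.42697678]), array([-0.00206821, -0.0033539 , -0.00075723, -0.00350769,  0.00424491,
        0.00180694,  0.00115448, -0.00273533,  0.0239822 ,  0.00057262,
       -0.02655616,  0.00721736]))
fin [ 0.52049828 -0.21103517  0.064     ] [ 0.50347427 -0.2231912   0.05      ] white [ 0.50483228 -0.33009949  0.01      ]
[-0.34355778 -0.01434374  0.064     ]
[-0.34169462  0.00276325  0.064     ]
[-0.35419321  0.00288007  0.064     ]
white local [-0.46363817 -0.01590428  0.01      ]
```

View pics/z.png

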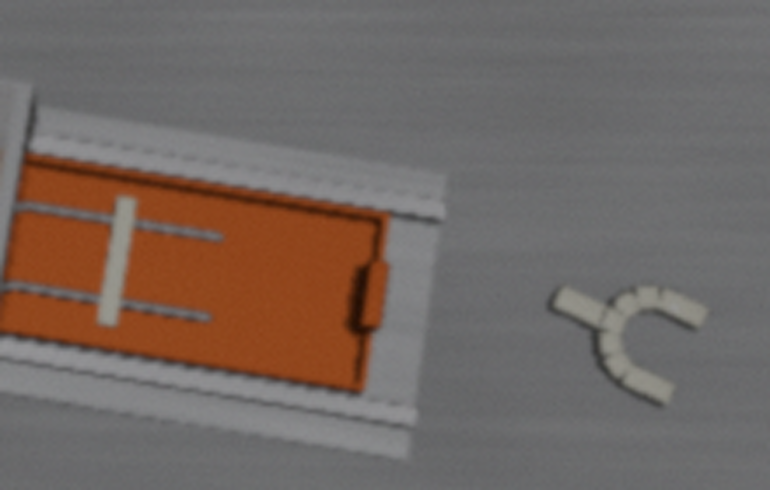

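The zoomed crop shows the fin's rear face at about full-image (410,284), roughly 36 mm from the apron end and centred in the channel. The white tray is well clear. I'll close the fingers and descend behind the fin.

```bash
cat >> h.py <<'E'
x0,y0,a0=np.load("cab.npy")
F=R.from_euler('z',a0)
def w(l): return F.apply(l)+[x0,y0,0]
def tool(s=1): # z down, y along +-cabinet y
    y=F.apply([0,s,0]); z=np.array([0,0,-1.]); return R.from_matrix(np.c_[np.cross(y,z),y,z]).as_quat()
E
python3 - <<'E'
from cell import bot
import cv2
from h import *
p=w([-.376,0,.15]); q0=np.array(bot.get_qpos())
c=[(np.abs(np.array(j)-q0).max(),s) for s in(1,-1) if (j:=bot.inverse_kinematics(p,tool(s))) is not None]
print(c); s=min(c)[1]
bot.move_gripper(0.0); bot.movep(p,tool(s))
f0=np.array(bot.get_force())
bot.movel(w([-.376,0,.016]))
print(bot.get_t(),F.inv().apply(np.array(bot.get_tool_pos())-[x0,y0,0]),f0,bot.get_force(),bot.get_width())
d=bot.get_image("scene");cv2.imwrite("pics/s2.png",cv2.resize(d["pixels"][120:320,180:440],None,fx=3,fy=3))
E
```

```text
[(np.float64(1.747752219964837), -1)]
5.5917 [-0.37630426 -0.00091401  0.01716033] [ 0.1329725  -0.05760256  0.52707066] [-0.45344225 -0.79419932  0.36580445] 0.0005535533525914187
```

View pics/s2.png

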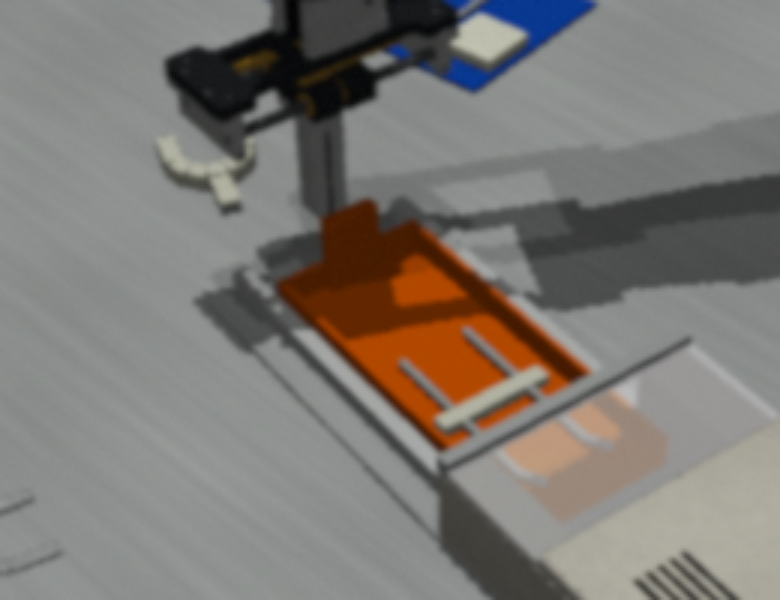

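The fingers stand behind the fin inside the channel, clear of the white tray. Next I push in small steps and watch the axial force.

```bash
cat > push.py <<'E'
from cell import bot
from h import *
import sys
def st():
    return F.inv().apply(np.array(bot.get_tool_pos())-[x0,y0,0]), -F.inv().apply(bot.get_force())[0]
f0=float(sys.argv[4]) if len(sys.argv)>4 else st()[1]
x=float(sys.argv[1]); end=float(sys.argv[2]); step=float(sys.argv[3])
while x<end-1e-6:
    x=min(x+step,end); bot.movel(w([x,0,.016]),v=.04); p,f=st()
    print(round(x,4),p.round(4),round(f-f0,2),round(bot.get_t(),2))
    if f-f0>5.5: print("CONTACT"); break
print("f0",f0)
E
python3 push.py -.376 -.316 .004
```

```text
-0.372 [-0.3719 -0.0005  0.0167] -0.39 5.89
-0.368 [-0.3677  0.      0.016 ] 0.23 6.14
-0.364 [-0.3638  0.      0.016 ] 0.34 6.39
-0.36 [-0.3597  0.      0.016 ] -0.02 6.64
-0.356 [-0.3556  0.      0.016 ] -0.39 6.89
-0.352 [-0.3516  0.      0.016 ] -0.23 7.14
-0.348 [-0.3476  0.      0.016 ] 0.37 7.39
-0.344 [-0.3436  0.      0.016 ] -0.36 7.64
-0.34 [-0.3396  0.      0.016 ] -0.67 7.89
-0.336 [-0.3356 -0.      0.016 ] -0.57 8.14
-0.332 [-0.3316 -0.      0.016 ] 0.12 8.39
-0.328 [-0.3276 -0.      0.016 ] -0.37 8.64
-0.324 [-0.3236  0.      0.016 ] 0.01 8.89
-0.32 [-0.3196  0.      0.016 ] -0.52 9.14
-0.316 [-0.3156  0.      0.016 ] -0.61 9.39
f0 0.11974190278196217
```

```bash
python3 - <<'E'
from cell import bot
import cv2, threading
from h import *
d=bot.get_image("top");cv2.imwrite("pics/t3.png",cv2.resize(d["pixels"][200:340,290:450],None,fx=4,fy=4))
log=[];run=True
def samp():
    while run:
        try: log.append((bot.get_t(),-F.inv().apply(bot.get_force())[0]))
        except Exception as e: log.append(repr(e)); break
t=threading.Thread(target=samp);t.start()
bot.movel(w([-.311,0,.016]),v=.02); run=False; t.join()
print(len(log)); print(log[::max(1,len(log)//20)])
E
```

```text
1
[(9.4417, np.float64(-0.0995110273315763))]
```

View pics/t3.png

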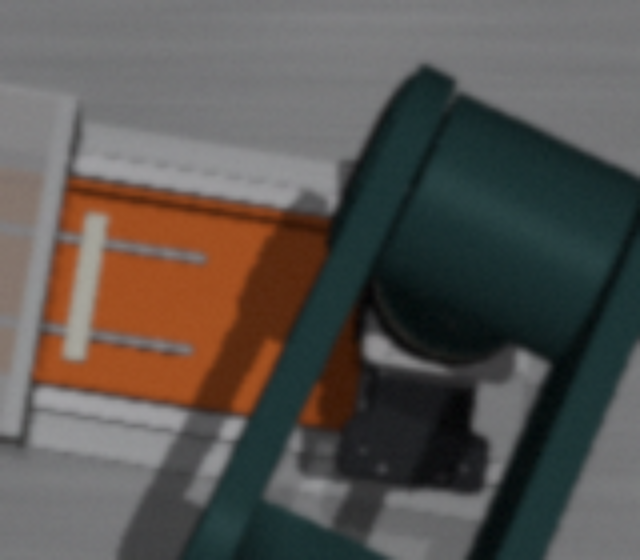

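The white bar moved from 333 to 311 px, about 47 mm, so the tray follows the fingers. Background sampling isn't possible. Next I check how the contact force reads after small slow steps.

```bash
python3 - <<'E'
from cell import bot
from h import *
g=lambda:[round(-F.inv().apply(bot.get_force())[0]-.1,2) for _ in range(3)]
t=lambda:F.inv().apply(np.array(bot.get_tool_pos())-[x0,y0,0])[0].round(5)
print(bot.get_t(),t(),g())
x=-.311
for s,v in((.0005,.02),(.0005,.02),(.001,.02),(.002,.01),(.001,.05)):
    x+=s; bot.movel(w([x,0,.016]),v=v); print(s,v,bot.get_t(),t(),g()); bot.hold(.02); print('  ',t(),g())
print(x)
E
```

```text
9.8417 -0.3107 [np.float64(-0.2), np.float64(-0.2), np.float64(-0.2)]
0.0005 0.02 10.0917 -0.31047 [np.float64(-0.67), np.float64(-0.67), np.float64(-0.67)]
   -0.31049 [np.float64(-0.22), np.float64(-0.22), np.float64(-0.22)]
0.0005 0.02 10.3583 -0.31014 [np.float64(0.43), np.float64(0.43), np.float64(0.43)]
   -0.31016 [np.float64(1.05), np.float64(1.05), np.float64(1.05)]
0.001 0.02 10.625 -0.30893 [np.float64(-0.11), np.float64(-0.11), np.float64(-0.11)]
   -0.30891 [np.float64(0.33), np.float64(0.33), np.float64(0.33)]
0.002 0.01 10.9917 -0.30674 [np.float64(-0.12), np.float64(-0.12), np.float64(-0.12)]
   -0.30675 [np.float64(-0.61), np.float64(-0.61), np.float64(-0.61)]
0.001 0.05 11.2583 -0.30586 [np.float64(0.62), np.float64(0.62), np.float64(0.62)]
   -0.30586 [np.float64(-0.36), np.float64(-0.36), np.float64(-0.36)]
-0.306
```

```bash
sed -i 's/v=.04/v=.02/; s/>5.5/>2.2/' push.py; python3 push.py -.306 -.222 .002 0.1
```

```text
-0.304 [-0.3037 -0.      0.016 ] 0.3 11.53
-0.302 [-0.3017 -0.      0.016 ] -0.15 11.78
-0.3 [-0.2997 -0.      0.016 ] -0.2 12.03
-0.298 [-0.2978 -0.      0.016 ] -0.47 12.28
-0.296 [-0.2958  0.      0.016 ] 0.11 12.53
-0.294 [-0.2938 -0.      0.016 ] -0.39 12.78
-0.292 [-0.2918  0.      0.016 ] -0.34 13.03
-0.29 [-0.2897  0.      0.016 ] 0.18 13.28
-0.288 [-0.2878  0.      0.016 ] -0.88 13.53
-0.286 [-0.2858 -0.      0.016 ] -0.39 13.78
-0.284 [-2.851e-01  1.000e-04  1.600e-02] 4.29 14.03
CONTACT
f0 0.1
```

Contact is clear: 4.3 N and the TCP lagging, at x about -0.2853. I ease on by 10 mm of actual travel, then back off.

```bash
python3 - <<'E'
from cell import bot
from h import *
g=lambda:round(-F.inv().apply(bot.get_force())[0]-.1,2)
t=lambda:F.inv().apply(np.array(bot.get_tool_pos())-[x0,y0,0])[0]
x=-.284
for i in range(8):
    x+=.0015; bot.movel(w([x,0,.016]),v=.02); print(round(x,4),t().round(4),g(),bot.get_t())
    if t()>-.2762: break
E
```

```text
-0.2825 -0.2847 5.81 14.275
-0.281 -0.2838 7.93 14.525
-0.2795 -0.2824 8.4 14.775
-0.278 -0.281 8.49 15.025
-0.2765 -0.2795 7.97 15.275
-0.275 -0.278 8.48 15.525
-0.2735 -0.2765 8.28 15.775
-0.272 -0.275 8.88 16.025
```

```bash
python3 - <<'E'
from cell import bot
import cv2
from h import *
bot.movel(w([-.30,0,.016]),v=.05); bot.movel(w([-.30,0,.2])); 
p=w([-.45,-.0,.3]); bot.movel(p)
print(bot.get_t(),bot.get_force())
d=bot.get_image("scene");cv2.imwrite("pics/s4.png",d["pixels"])
E
```

```text
19.4583 [0.21438479 0.49707673 0.7366335 ]
```

View pics/s4.png

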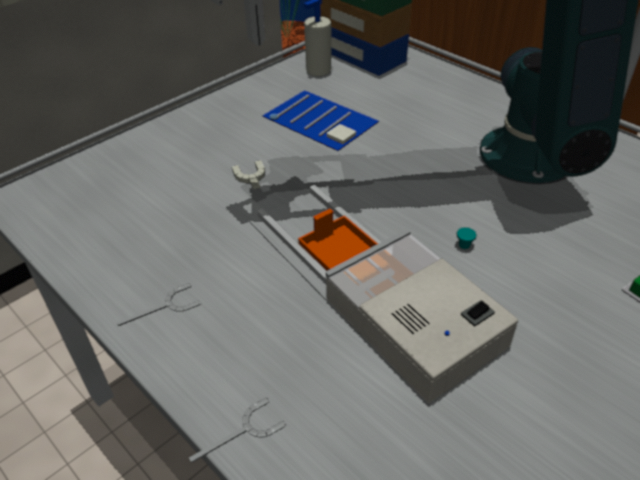

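The tray lies flat in the channel with its fin at (323,222), the white tray is unmoved at (248,172), and the arm is clear.

```bash
python3 -c "
from cell import bot
print(bot.finish_job())"
```

```text
the job is handed in; nothing more can be done
None
```

I slid the orange tray in until its nose met the bumper, eased it on by about 9 mm (judged from the fingers' travel), and let go. The last picture shows it flat in the channel and the white tray where it lay; I handed the job in at about 19.5 s, and no verdict came back.

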